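# Ready the colour meter with its buried reference block

## Task

Get the colour meter ready with its reference block, which lies under the sample pots and jars in the tub. First move every pot and jar out of the tub into the low steel tray, then lay the block flat in the meter's bay between the four corner stops and let go of it. Only after that turn the filter selector, the shorter way round, until its pointer faces the middle of the one open filter window; leave the selector alone until then, and do not disturb the bottle, the glass jar and the beaker standing around.

Things in the scene. Friction and masses are not known exactly. Their poses are not given: they have to be found in the camera images.
- block_centre (a point): Loose aluminium reference block, 150 x 50 x 22 mm (x, y, z), about 0.44 kg, with two dark round windows in its top face. The point is its centre, 11 mm above its underside; x runs along its length. At the start it lies flat on the tub floor under the pots, roughly along the tub's length.
- pot1_centre (a point): Loose lidded sample pot, white plastic with a grey lid: a plain upright cylinder 40 mm in diameter and 38 mm tall, 60 g. The point is its centre, 19 mm above its underside; z is the cylinder's axis. At the start it stands in a row with the others on top of the block in the tub. May be absent.
- pot2_centre (a point): Loose lidded sample pot, white plastic with a grey lid: a plain upright cylinder 40 mm in diameter and 38 mm tall, 60 g. The point is its centre, 19 mm above its underside; z is the cylinder's axis. At the start it stands in a row with the others on top of the block in the tub. May be absent.
- pot3_centre (a point): Loose lidded sample pot, white plastic with a grey lid: a plain upright cylinder 40 mm in diameter and 38 mm tall, 60 g. The point is its centre, 19 mm above its underside; z is the cylinder's axis. At the start it stands in a row with the others on top of the block in the tub. May be absent.
- jar1_centre (a point): Loose lidded squat jar, amber with a black lid: a plain upright cylinder 44 mm in diameter and 32 mm tall, 60 g. The point is its centre, 16 mm above its underside; z is the cylinder's axis. At the start it stands on the tub floor close beside a long side of the block. May be absent.
- jar2_centre (a point): Loose lidded squat jar, amber with a black lid: a plain upright cylinder 44 mm in diameter and 32 mm tall, 60 g. The point is its centre, 16 mm above its underside; z is the cylinder's axis. At the start it stands on the tub floor close beside a long side of the block. May be absent.
- jar3_centre (a point): Loose lidded squat jar, amber with a black lid: a plain upright cylinder 44 mm in diameter and 32 mm tall, 60 g. The point is its centre, 16 mm above its underside; z is the cylinder's axis. At the start it stands on the tub floor close beside a long side of the block. May be absent.
- tub: Fixed open tub of translucent plastic, 240 x 200 mm outside (x, y), 60 mm tall, walls and floor 5 mm thick. Origin: centre of its underside, on the bench.
- tray: Fixed low dark steel tray, 240 x 170 mm outside (x, y), 16 mm tall, walls and floor 4 mm thick, between the tub and the meter. Origin: centre of its underside, on the bench.
- bay (a point): Centre of the floor of the open bay on the white colour meter (a low fixed box 250 x 200 mm, its flat deck 45 mm above the bench). The bay is 170 mm long along this frame's y and 70 mm wide along its x, and the block lies in it lengthwise along y. Only four L-shaped corner stops 8 mm tall mark it off: the long sides are open over their middle 132 mm, so fingers may straddle the block there. z up.
- selector (a joint): Angle of the meter's filter selector (rad), counter-clockwise seen from above. It turns endlessly with no stops or detents, light friction (0.05 N m), and stays where it is left; the reading is measured from the dial, which is set at an arbitrary angle, and does not tell where the window is.
- selector_grip (a point): On the selector's upright turning axis, at the height to grip: the knob is a black bar 44 mm long (along x), 14 mm wide (along y), 34 mm tall on a thin round skirt, and this point lies 11 mm below the bar's top, 82 mm above the bench. This frame's x turns with the knob and is the way the pointer points: a white nose sticks out low on that side and a white line lies on the top of that half of the bar.
- selector_aim (a point): Where the selector points: 52 mm out from the turning axis along the pointer, on the circle of the ports, turning with the knob.
- selector_tail (a point): The point opposite to where the selector points: 52 mm out from the turning axis, away from the pointer.
- window: The one open filter window: a raised aluminium collar 18 mm in diameter and 9 mm tall with a dark hole in it, on the round dial about the selector, 52 mm from its axis. The dial's seven other ports are closed by flat grey discs 3 mm tall; the ports are 45 degrees apart. Origin: centre of its underside, 51 mm above the bench.
- bottle: Bystander: white plastic bottle with a green cap, 64 mm in diameter, 150 mm tall, beyond the tray. Origin: centre of its underside.
- glass_jar: Bystander: open glass jar, 84 mm in diameter, 120 mm tall, beyond the tray. Origin: centre of its underside.
- beaker: Bystander: clear beaker, 64 mm in diameter, 70 mm tall, between the robot and the tray. Origin: centre of its underside.
There are look-alikes about, which are no part of the job. What is shaped like the part that bears jar2_centre but blue or green is not meant.

How it is judged:
By the outcome, as a careful person would: the job done as asked, in the order asked, and still so for the second after the job is handed in, with the robot touching nothing.
Of pot1, pot2, pot3, jar1, jar2, jar3 only 4 to 6 are there at a start; the rules pass over those that are not, and their reading is None.
At some moment in a run one of pot1, pot2, pot3, jar1, jar2, jar3 may be knocked a few centimetres aside while the robot is not near it.
Once in a run the grip may slacken for a moment while it holds something.
It also fails if it takes over 210 s, if anything falls off the work surface, if the arm or the gripper's body presses on something with over 40 N, if the wrist force passes 120 N, or if a joint passes its speed limit or range.

## Robot

A 6-joint arm with a two-finger parallel gripper is mounted at the origin on the work surface. World frame = base frame: x ahead of the robot, y to its left, z up, the work surface at z = 0. Lengths are in m, angles in rad, forces in N, time in s.
With the tool pointing down it reaches from about 0.25 to 0.725 m from the base axis. Payload 9.7 kg.
Tool frame: the origin (TCP) lies midway between the tips of the shut fingers; the grasp point (between the pads) lies 19 mm behind it; z points along the fingers, y is the direction in which the jaws open and shut (so a half turn about z gives the same grasp; the last joint's range is limited). The gripper opens to 85 mm and grips with 20 to 120 N. Pads are 22 mm wide; open, the fingers measure 114 mm over their backs; the gripper's body (76 mm by 85 mm) begins 54 mm behind the grasp point. The pads swing forward as they close: fully open they stand 13 mm farther back than shut.
Start: joints at [1.339, 0.087, 0.176, 1.66, 0, 1.571], TCP at [0.126, 0.535, 0.231] pointing down, gripper open.
Joint ranges: [-3.13, 3.13], [-0.85, 1.81], [-1.15, 1.24], [-2.2, 2.28], [-1.44, 1.52], [-3.14, 3.14]. Speed limits (rad/s): [2.22, 2.22, 2.57, 3.14, 3.14, 3.14].

## Interface

Orientations are given as a unit quaternion [w, x, y, z].
In Python, from bench import * gives the robot as it stands.
- The arm moves only by the shell command python3 -m creep 'ROWS'. ROWS is JSON, one flat list of numbers, 5 for each row, row after row: the finger opening in mm, from 0 to 85.4, then the shift along the tool's x, y, z in mm, then the turn about the tool's z in rad. In form: [jaw, tx, ty, tz, roll, jaw, tx, ty, tz, roll, ...]. A call has 1 to 5 rows; each row shifts and turns the commanded pose from where the row before left it, along the tool's axes as they then stand; what a row does not reach is not made up. A row lasts 1/8 s, in which the tool goes at most 62.5 mm and 10.7 degrees, less where a joint would pass 70% of its speed; a pose out of reach is approached as far as the arm can. A call with a gripper value outside its range is refused whole. The fingers move at their own pace and stop on an object; the grip force is fixed at half the most. Time passes only in rows, so rows that do not move let the fingers close. It gives the time, the measured TCP pose, the force and the opening at its end, in the units of the state.
- get_obs(): the state, without advancing time (a new reading comes with each control period).
- get_image(name): name is "scene" or "top"; returns the picture (480x640x3 uint8, blue, green, red); there is no depth.
- get_calibration(name): a dict with "intrinsics" (3x3 intrinsics, pixels), "rvec" (rotation vector, rad) and "tvec" (3), from world to camera coordinates, as OpenCV has them. Camera axes: x right, y down, z forward; pixel columns grow to the right and rows downward; lengths in m; the calibration is good to about 2 mm. A picture is of the moment at which its call begins. get_calibration takes no time and is no camera call.
- hand_in(): hands the job in, once; it reports no verdict.
The state is a dict: "time": time; "joint_pos": joint angles; "qd": joint speeds; "joint_efforts": joint torques, N m; "ee_pos": TCP position; "tcp_rot": TCP orientation; "ft_force": force on the tool from outside, world axes, zero at the start; "ft_torque": the same for the moment, N m; "gripper_width": finger opening in m.
Only numpy, scipy, OpenCV 4.12 (cv2) and the standard library are available. Lean on these libraries where they do the work, as an engineer would, in place of code of your own. Each camera call takes 0.05 s, during which the arm holds its last target.

## Working session

There is one attempt and no reset: what is moved stays moved. The work goes in short steps, Python scripts to look and compute and a shell command to move; the robot and the scene stay as the last step left them, time stands still between calls to the robot, and variables do not carry over. Pictures are saved under pics/ and viewed, and the job is handed in when it is done.

```bash
ls; mkdir -p pics; python3 - <<'E'
from bench import *
import cv2
o=get_obs(); print({k:o[k] for k in ('time','ee_pos','tcp_rot','gripper_width','ft_force')})
for n in ('scene','top'):
    cv2.imwrite(f'pics/{n}0.png',get_image(n)); c=get_calibration(n); print(n,c)
E
```

```text
pics
{'time': 0.0, 'ee_pos': array([0.12629702, 0.53508488, 0.23056326]), 'tcp_rot': array([-9.27032556e-05,  1.15651942e-01,  9.93289584e-01, -6.50055960e-04]), 'gripper_width': 0.08536946770525043, 'ft_force': array([-0.58069155, -0.5574656 ,  0.23160795])}
scene {'intrinsics': array([[581.70517988,   0.        , 316.4954295 ],
       [  0.        , 581.70517988, 233.11797865],
       [  0.        ,   0.        ,   1.        ]]), 'rvec': array([ 2.10965176,  1.60174933, -0.46289762]), 'tvec': array([-0.10276068, -0.41464695,  1.52192573])}
top {'intrinsics': array([[434.59904146,   0.        , 316.50700097],
       [  0.        , 434.59904146, 244.7006704 ],
       [  0.        ,   0.        ,   1.        ]]), 'rvec': array([ 2.17730474, -2.13224881,  0.15196171]), 'tvec': array([-0.05167852,  0.55877358,  0.95716351])}
```

View pics/scene0.png

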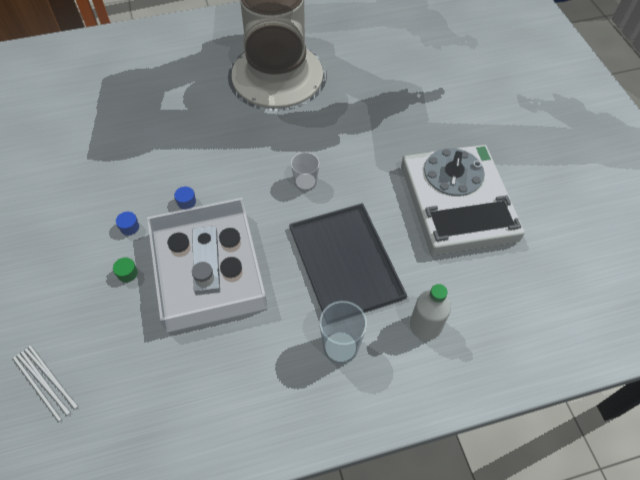

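View pics/top0.png

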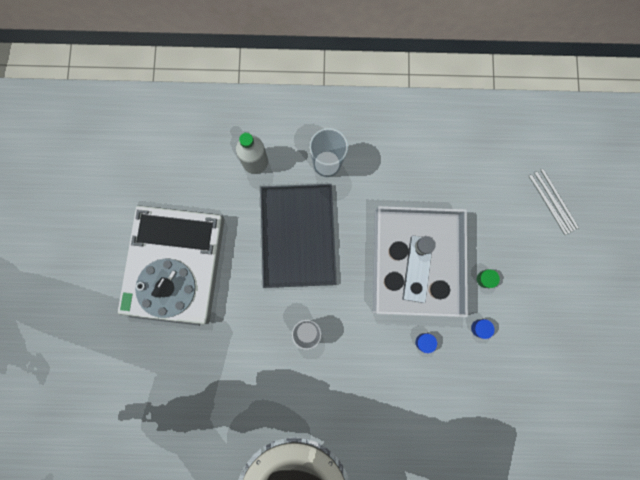

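```bash
cat > h.py <<'E'
from bench import *
import cv2, numpy as np
def cal(n):
    c=get_calibration(n); R=cv2.Rodrigues(np.array(c['rvec'],float))[0]
    return np.array(c['intrinsics']),R,np.array(c['tvec'],float).ravel()
def w(n,u,v,z):
    K,R,t=cal(n); d=R.T@np.linalg.solve(K,[u,v,1]); o=-R.T@t
    return o+d*(z-o[2])/d[2]
def px(n,p):
    K,R,t=cal(n); q=K@(R@np.asarray(p,float)+t); return q[:2]/q[2]
def crop(n,name,u0,v0,u1,v1,s,img=None):
    img=get_image(n) if img is None else img
    c=cv2.resize(img[v0:v1,u0:u1],None,fx=s,fy=s,interpolation=cv2.INTER_CUBIC)
    # ticks each 10 px
    for u in range((u0+9)//10*10,u1,10): 
        x=int((u-u0)*s); cv2.line(c,(x,0),(x,4 if u%50 else 10),(0,0,255),1)
        if u%50==0: cv2.putText(c,str(u),(x+2,20),0,.4,(0,0,255),1)
    for v in range((v0+9)//10*10,v1,10):
        y=int((v-v0)*s); cv2.line(c,(0,y),(4 if v%50 else 10,y),(0,0,255),1)
        if v%50==0: cv2.putText(c,str(v),(12,y+4),0,.4,(0,0,255),1)
    cv2.imwrite(f'pics/{name}.png',c)
E
python3 - <<'E'
from h import *
a=cv2.imread('pics/top0.png'); b=cv2.imread('pics/scene0.png')
crop('top','tubT',365,195,475,325,4.5,a)
crop('scene','tubS',100,170,280,340,3.5,b)
crop('top','metT',105,195,235,335,4.2,a)
crop('scene','metS',390,130,530,260,4.5,b)
for p in ([0.126,.535,.231],[0,0,0],[0.5,0,0]): print(px('top',p),px('scene',p))
for n in('top','scene'):
    K,R,t=cal(n); print(-R.T@t)
E
```

```text
[-24.28683834 473.97250911] [510.47277701  -8.47554538]
[293.04242629 498.41119928] [277.21859966  74.63305624]
[298.90042408 271.59839037] [331.29002346 229.21494664]
[ 0.42644614 -0.03491329  1.02371154]
[ 1.15143785 -0.22028273  1.06038492]
```

View pics/tubT.png

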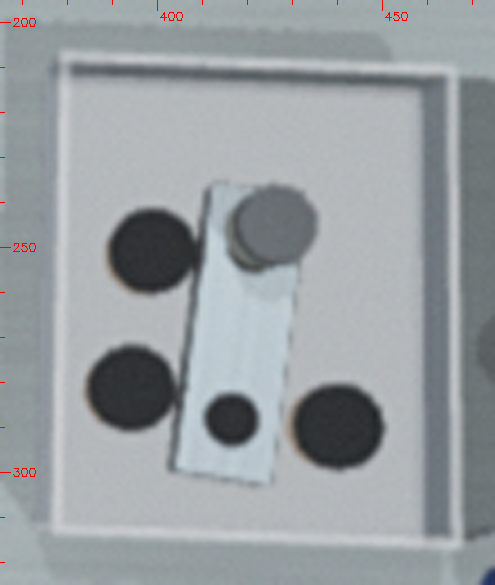

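View pics/tubS.png

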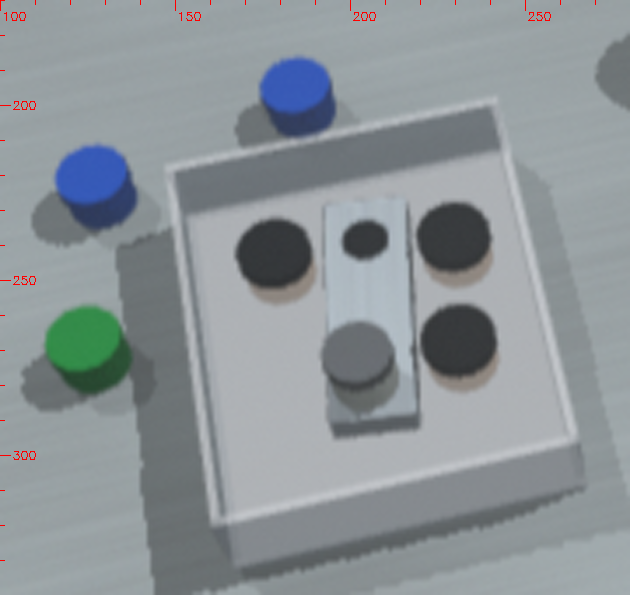

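View pics/metT.png

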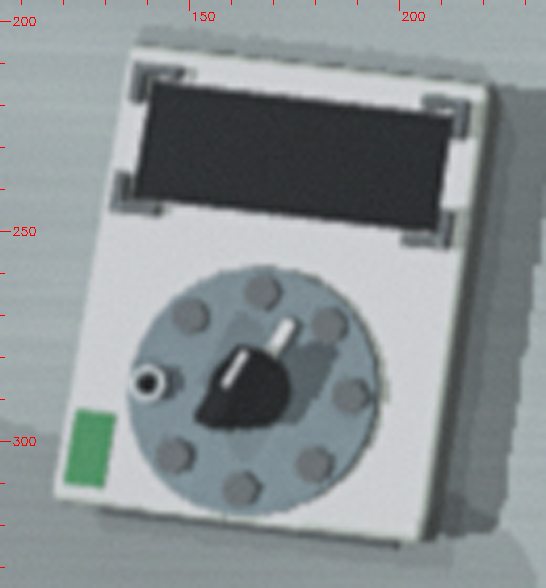

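View pics/metS.png

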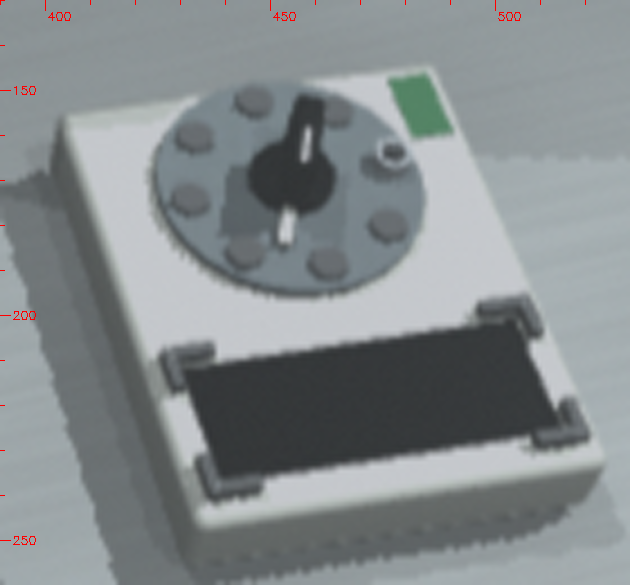

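The tub holds three black-lidded jars at top px (398,251), (394,281) and (440,290), and one grey-lidded pot at (426,245) on the block. The look-alikes are blue at (427,343) and (484,328) and green at (489,278), all outside the tub, so I'll leave them alone. Next I'll measure positions.

```bash
python3 - <<'E'
from h import *
def s(k,u,v,z,n='top'): print(k,n,np.round(w(n,u,v,z)*1000,1))
T=lambda a,b:(365+a/4.5,195+b/4.5)
S=lambda a,b:(100+a/3.5,170+b/3.5)
M=lambda a,b:(105+a/4.2,195+b/4.2)
N=lambda a,b:(390+a/4.5,130+b/4.5)
s('jarA',*T(152,251),.037);s('jarA',*S(459,339),.037,'scene')
s('jarB',*T(132,388),.037);s('jarB',*S(454,236),.037,'scene')
s('jarC',*T(339,427),.037);s('jarC',*S(275,253),.037,'scene')
s('pot',*T(276,225),.065);s('pot',*S(358,353),.065,'scene')
for a in ((172,469),(270,484),(210,184)): s('blk top corner',*T(*a),.027)
for a in ((324,203),(405,198),(418,414),(329,422)): s('blk top corner',*S(*a),.027,'scene')
for a in ((62,57),(457,72),(462,541),(55,528)): s('tub rim',*T(*a),.06)
s('blk win',*T(232,419),.027); s('blk win',*S(365,239),.027,'scene')
for a in ((150,84),(455,119),(438,228),(134,195)): s('bay',*M(*a),.045)
for a in ((184,368),(510,320),(562,427),(222,476)): s('bay',*N(*a),.045,'scene')
P=[(263,292),(330,324),(351,396),(314,464),(241,490),(175,456),(190,316)]
for a in P: s('port',*M(*a),.053)
s('win',*M(149,382),.06); s('win',*N(393,153),.06,'scene')
s('line a',*M(227,387),.093);s('line b',*M(245,352),.093);s('nose',*M(288,325),.06)
s('line a',*N(308,128),.093,'scene');s('line b',*N(304,160),.093,'scene');s('nose',*N(285,240),.06,'scene')
for a in ((262,186),(332,185),(336,285),(265,287)): s('tray',*a,.016)
s('beaker',307,334,.035); s('beaker',306,165,.07,'scene');s('beaker b',305,183,.0,'scene')
s('gjar top',328,145,.12);s('gjar top',343,323,.12,'scene');s('gj base',341,348,0,'scene')
s('bottle',246,139,.15);s('bottle',439,292,.15,'scene')
E
```

```text
jarA top [ 549.8 -228.7   37. ]
jarA scene [ 555.4 -227.3   37. ]
jarB top [ 480.  -218.2   37. ]
jarB scene [ 485.9 -216.6   37. ]
jarC top [ 462.6 -322.4   37. ]
jarC scene [ 469.3 -320.5   37. ]
pot top [ 560.6 -284.8   65. ]
pot scene [ 565.4 -283.    65. ]
blk top corner top [ 440.1 -240.2   27. ]
blk top corner top [ 433.5 -289.8   27. ]
blk top corner top [ 586.6 -260.8   27. ]
blk top corner scene [ 435.1 -287.8   27. ]
blk top corner scene [ 444.7 -239.9   27. ]
blk top corner scene [ 591.2 -259.2   27. ]
blk top corner scene [ 582.8 -308.6   27. ]
tub rim top [ 644.4 -179.2   60. ]
tub rim top [ 641.1 -378.5   60. ]
tub rim top [ 407.6 -374.9   60. ]
tub rim top [ 409.9 -176.1   60. ]
blk win top [ 465.9 -270.9   27. ]
blk win scene [ 467.2 -268.3   27. ]
bay top [618.6 363.3  45. ]
bay top [602.9 196.6  45. ]
bay top [543.1 202.6  45. ]
bay top [557.5 367.3  45. ]
bay scene [541.9 206.8  45. ]
bay scene [557.5 367.4  45. ]
bay scene [620. 364.  45.]
bay scene [602.8 201.3  45. ]
port top [505.9 291.7  53. ]
port top [489.6 255.2  53. ]
port top [451.8 241.8  53. ]
port top [415.9 259.   53. ]
port top [401.6 296.4  53. ]
port top [418.6 332.1  53. ]
port top [492.3 329.5  53. ]
win top [456.8 345.9  60. ]
win scene [458.4 347.3  60. ]
line a top [454.  293.3  93. ]
line b top [471.9 285.4  93. ]
nose top [488.1 275.1  60. ]
line a scene [456.3 295.6  93. ]
line b scene [474. 286.  93.]
nose scene [494.1 275.   60. ]
tray top [700.9  92.5  16. ]
tray top [707.1 -74.1  16. ]
tray top [469.7 -87.1  16. ]
tray top [461.7  76.7  16. ]
beaker top [358.4 -22.9  35. ]
beaker scene [368.1 -20.5  70. ]
beaker b scene [363.1 -22.3   0. ]
gjar top top [767. -60. 120.]
gjar top scene [766.3 -60.4 120. ]
gj base scene [765.7 -58.9   0. ]
bottle top [764.8 112.8 150. ]
bottle scene [767.6 113.1 150. ]
```

```bash
cat >> h.py <<'E'
def to(x,y,z,yaw=None):
    """print tool-axis shift (mm) to world target mm, and roll to reach jaw yaw (deg)"""
    o=get_obs(); q=o['tcp_rot']; from scipy.spatial.transform import Rotation as Ro
    R=Ro.from_quat([q[1],q[2],q[3],q[0]]).as_matrix(); p=np.array(o['ee_pos'])*1000
    yw=np.degrees(np.arctan2(R[1,1],R[0,1]))
    print('t %.2f p'%o['time'],np.round(p,1),'yaw %.1f'%yw,'w %.1f'%(o['gripper_width']*1000),'F',np.round(o['ft_force'],1),'j6 %.2f'%o['joint_pos'][5])
    d=np.array([x,y,z])-p
    print(' shift now-axes',np.round(R.T@d,1),'tilt',np.round(R[:2,2],3))
    if yaw is not None:
        r=np.radians(yw-yaw); r=(r+np.pi)%(2*np.pi)-np.pi
        c,s=np.cos(r),np.sin(r); R2=R@np.array([[c,-s,0],[s,c,0],[0,0,1]])
        print(' roll %.3f'%r,'then shift',np.round(R2.T@d,1))
E
python3 -m creep '[60,0,0,0,0.185,60,0,0,0,0.185,60,0,0,0,0.185,60,0,0,0,0.185,60,0,0,0,0.185]'
python3 -m creep '[60,0,0,0,0.185,60,0,0,0,0.185,60,0,0,0,0.185]'
python3 -c "
from h import *
to(563,-284,150,-8)"
```

```text
time: 0.72
ee_pos: [0.1263, 0.5352, 0.2308]
tcp_rot: [0.0, 0.549, 0.836, -0.0]
ft_force: [0.8, -0.2, 0.3]
gripper_width: 0.0599
time: 1.1
ee_pos: [0.1263, 0.5351, 0.2309]
tcp_rot: [0.0, 0.757, 0.653, -0.0]
ft_force: [0.3, 0.2, -0.3]
gripper_width: 0.0601
t 1.10 p [126.3 535.1 230.9] yaw -8.4 w 60.1 F [ 0.3  0.2 -0.3] j6 3.06
 shift now-axes [-746.2  552.    81.4] tilt [-0.    -0.001]
 roll -0.007 then shift [-750.3  546.4   81.4]
```

```bash
python3 -m creep '[60,-46,34,0,0,60,-46,34,0,0,60,-46,34,0,0,60,-46,34,0,0,60,-46,34,0,0]' >/dev/null
python3 -m creep '[60,-46,34,0,0,60,-46,34,0,0,60,-46,34,0,0,60,-46,34,0,0,60,-46,34,0,0]'>/dev/null
python3 -m creep '[60,-46,34,0,0,60,-46,34,0,0,60,-46,34,0,0,60,-46,34,0,0,60,-46,34,0,0]'
python3 -c "
from h import *
to(563,-284,150,-8)"
```

```text
time: 2.98
ee_pos: [0.5348, -0.2214, 0.2309]
tcp_rot: [-0.0, 0.755, 0.655, -0.0]
ft_force: [-0.1, 0.5, 0.0]
gripper_width: 0.0601
t 2.98 p [ 534.8 -221.4  230.9] yaw -8.1 w 60.1 F [-0.1  0.5  0. ] j6 1.32
 shift now-axes [-58.   36.7  80.9] tilt [-0.  0.]
 roll -0.002 then shift [-58.1  36.6  80.9]
```

```bash
python3 -m creep '[60,-29,18,40,0,60,-29,18,40,0,60,0,0,0,0]'
python3 -c "
from h import *
to(563,-284,34,-8)
crop('scene','a1',100,130,300,340,2.8)"
```

```text
time: 3.35
ee_pos: [0.5604, -0.283, 0.1462]
tcp_rot: [-0.003, 0.756, 0.655, -0.001]
ft_force: [0.3, 0.4, 0.1]
gripper_width: 0.06
t 3.35 p [ 560.4 -283.   146.2] yaw -8.2 w 60.0 F [0.3 0.4 0.1] j6 1.25
 shift now-axes [ -0.8   3.5 112.2] tilt [-0.007  0.003]
 roll -0.003 then shift [ -0.8   3.5 112.2]
```

View pics/a1.png

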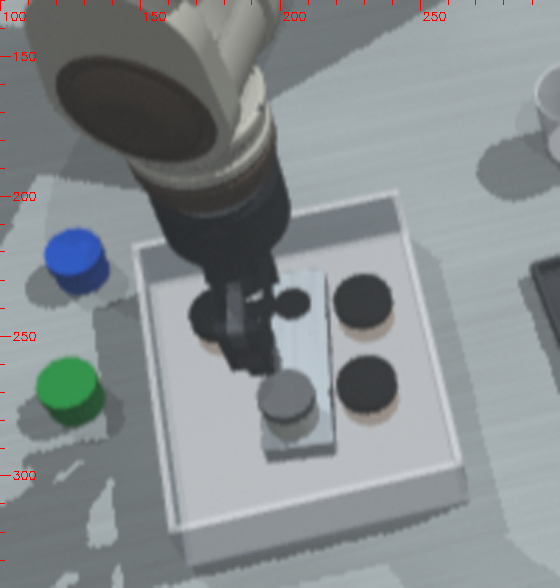

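The pot is still at scene px (202,272) and the gripper is right above it. Going down.

```bash
python3 -m creep '[60,0,3,40,0,60,0,0,40,0,60,0,0,32,0,60,0,0,0,0]'
python3 -m creep '[30,0,0,0,0,30,0,0,0,0,30,0,0,0,0,30,0,0,0,0]'
python3 -m creep '[30,0,0,-60,0,30,0,0,-40,0,30,0,0,-30,0,30,0,0,0,0]'
python3 -c "
from h import *
to(530,-30,160,-8)"
```

```text
time: 3.9
ee_pos: [0.5638, -0.2811, 0.0385]
tcp_rot: [-0.001, 0.755, 0.656, -0.0]
ft_force: [0.1, -0.3, 1.5]
gripper_width: 0.0601
time: 4.4
ee_pos: [0.5661, -0.2828, 0.0425]
tcp_rot: [0.002, 0.755, 0.656, 0.001]
ft_force: [-0.7, 0.8, 7.7]
gripper_width: 0.0383
time: 4.9
ee_pos: [0.5661, -0.283, 0.1735]
tcp_rot: [0.003, 0.755, 0.656, 0.001]
ft_force: [0.1, 0.4, -0.3]
gripper_width: 0.0378
t 4.90 p [ 566.1 -283.   173.5] yaw -8.1 w 37.8 F [ 0.1  0.4 -0.3] j6 1.25
 shift now-axes [245.5 -71.4  12.5] tilt [ 0.006 -0.003]
 roll -0.001 then shift [245.6 -71.   12.5]
```

```bash
python3 -c "
from h import *
crop('scene','a2',100,90,300,300,2.8)"
```

```text
(no output)
```

View pics/a2.png

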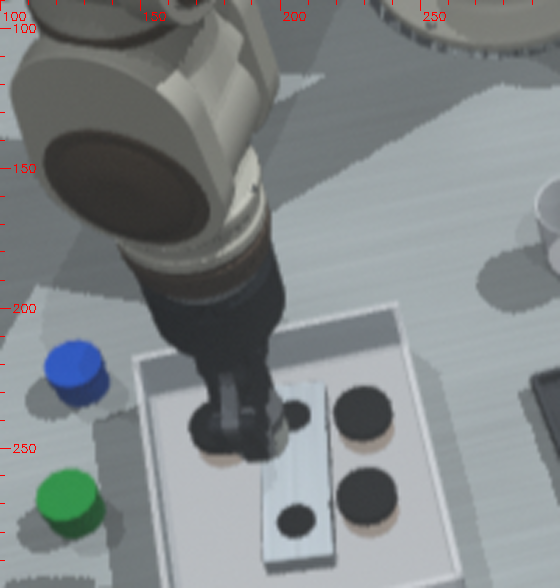

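```bash
python3 -m creep '[30,48,-14,0,0,30,48,-14,0,0,30,48,-14,0,0,30,48,-14,0,0,30,48,-14,0,0]'
python3 -m creep '[30,0,0,45,0,30,0,0,45,0,30,0,0,0,0]'
python3 -c "
from h import *
to(530,-35,21,-8)
crop('scene','a3',250,130,470,340,2.6)"
```

```text
time: 5.58
ee_pos: [0.5283, -0.0334, 0.168]
tcp_rot: [-0.001, 0.755, 0.655, -0.0]
ft_force: [-0.1, 0.1, -0.6]
gripper_width: 0.0383
time: 5.95
ee_pos: [0.5264, -0.0346, 0.0753]
tcp_rot: [-0.003, 0.755, 0.656, -0.003]
ft_force: [1.0, -0.5, -0.5]
gripper_width: 0.0383
t 5.95 p [526.4 -34.6  75.3] yaw -8.1 w 38.3 F [ 1.  -0.5 -0.5] j6 1.65
 shift now-axes [ 0.2  4.1 54.2] tilt [-0.007  0.   ]
 roll -0.001 then shift [ 0.2  4.1 54.2]
```

View pics/a3.png

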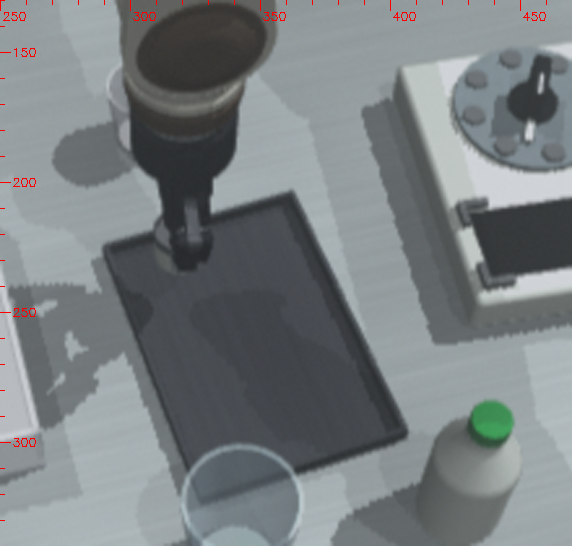

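The pot is held upright over the tray (px 318,222). Lowering it.

```bash
python3 -m creep '[30,0,3,30,0,30,0,0,18,0,30,0,0,2,0]'
python3 -m creep '[30,0,0,3,0,30,0,0,0,0]'
python3 -m creep '[60,0,0,0,0,60,0,0,0,0,60,0,0,0,0]'
python3 -m creep '[60,0,0,-60,0,60,0,0,-60,0,60,0,0,0,0]'
python3 -c "
from h import *
to(552,-228,10,-8)
crop('scene','a4',100,130,470,340,2.1)"
```

```text
time: 6.38
ee_pos: [0.5318, -0.0355, 0.0291]
tcp_rot: [-0.0, 0.755, 0.655, -0.0]
ft_force: [-0.2, -0.0, 0.4]
gripper_width: 0.0382
time: 6.62
ee_pos: [0.5326, -0.0355, 0.0271]
tcp_rot: [0.0, 0.755, 0.656, 0.0]
ft_force: [0.5, -1.3, -0.2]
gripper_width: 0.0381
time: 7.0
ee_pos: [0.5323, -0.0354, 0.0265]
tcp_rot: [0.0, 0.755, 0.656, 0.0]
ft_force: [0.5, 0.4, 0.9]
gripper_width: 0.0602
time: 7.38
ee_pos: [0.5344, -0.0355, 0.1516]
tcp_rot: [0.003, 0.755, 0.656, 0.003]
ft_force: [0.4, -0.6, -0.5]
gripper_width: 0.0602
t 7.38 p [534.4 -35.5 151.6] yaw -8.1 w 60.2 F [ 0.4 -0.6 -0.5] j6 1.65
 shift now-axes [-188.2   43.3  141.9] tilt [ 0.008 -0.001]
 roll -0.001 then shift [-188.2   43.1  141.9]
```

View pics/a4.png

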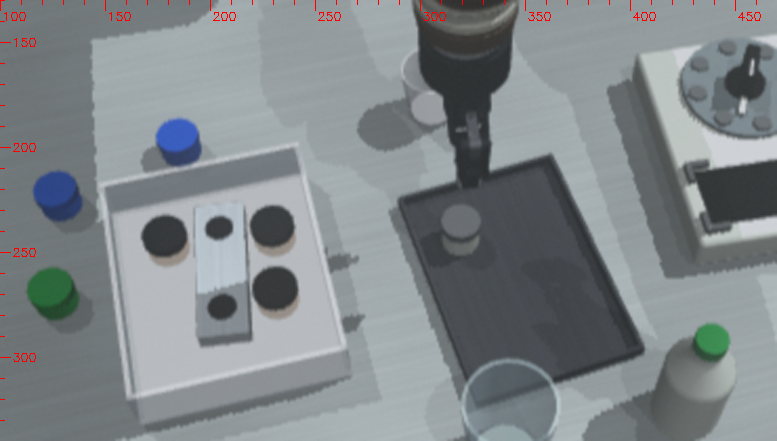

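The pot stands upright in the tray at px (320,236) and the jars haven't moved. Jar A is next.

```bash
python3 -m creep '[60,-47,11,0,0,60,-47,11,0,0,60,-47,11,0,0,60,-47,11,0,0,60,0,0,0,0]'
python3 -c "
from h import *
to(554,-228,18,-8)"
```

```text
time: 8.05
ee_pos: [0.5484, -0.2303, 0.144]
tcp_rot: [-0.001, 0.756, 0.654, -0.001]
ft_force: [-0.4, 0.4, -0.2]
gripper_width: 0.0598
t 8.05 p [ 548.4 -230.3  144. ] yaw -8.3 w 59.8 F [-0.4  0.4 -0.2] j6 1.32
 shift now-axes [  3.    5.5 126. ] tilt [-0.003  0.001]
 roll -0.005 then shift [  3.    5.6 126. ]
```

```bash
python3 -m creep '[60,3,4,45,0,60,0,0,45,0,60,0,0,32,0,60,0,0,0,0,60,0,0,0,0]'
python3 -m creep '[34,0,0,0,0,34,0,0,0,0,34,0,0,0,0,34,0,0,0,0]'
python3 -m creep '[34,0,0,-60,0,34,0,0,-50,0,34,0,0,-30,0,34,0,0,0,0]'
python3 -c "
from h import *
to(530,40,150,-8)"
```

```text
time: 8.68
ee_pos: [0.5541, -0.225, 0.0253]
tcp_rot: [0.0, 0.755, 0.656, 0.0]
ft_force: [0.3, -0.2, 0.4]
gripper_width: 0.0602
time: 9.18
ee_pos: [0.5549, -0.2256, 0.0267]
tcp_rot: [0.001, 0.755, 0.656, 0.001]
ft_force: [-0.6, 1.2, 5.5]
gripper_width: 0.0413
time: 9.68
ee_pos: [0.5551, -0.2259, 0.1683]
tcp_rot: [0.003, 0.755, 0.656, 0.001]
ft_force: [-0.2, -0.9, -1.5]
gripper_width: 0.0414
t 9.68 p [ 555.1 -225.9  168.3] yaw -8.1 w 41.4 F [-0.2 -0.9 -1.5] j6 1.33
 shift now-axes [259.7 -62.3  17.5] tilt [ 0.006 -0.002]
 roll -0.001 then shift [259.8 -61.9  17.5]
```

```bash
python3 -m creep '[34,52,-12,0,0,34,52,-12,0,0,34,52,-12,0,0,34,52,-12,0,0,34,52,-12,0,0]'
python3 -m creep '[34,0,0,45,0,34,0,0,45,0,34,0,0,0,0]'
python3 -c "
from h import *
to(530,40,26,-8)
crop('scene','a5',250,130,470,340,2.6)"
```

```text
time: 10.3
ee_pos: [0.5302, 0.0421, 0.1635]
tcp_rot: [-0.0, 0.755, 0.655, -0.0]
ft_force: [0.4, 0.4, -0.9]
gripper_width: 0.0412
time: 10.68
ee_pos: [0.5282, 0.0405, 0.0706]
tcp_rot: [-0.002, 0.755, 0.656, -0.003]
ft_force: [-0.3, -0.3, 0.1]
gripper_width: 0.041
t 10.68 p [528.2  40.5  70.6] yaw -8.1 w 41.0 F [-0.3 -0.3  0.1] j6 1.79
 shift now-axes [-0.2  2.2 44.6] tilt [-0.007 -0.001]
 roll -0.001 then shift [-0.2  2.2 44.6]
```

View pics/a5.png

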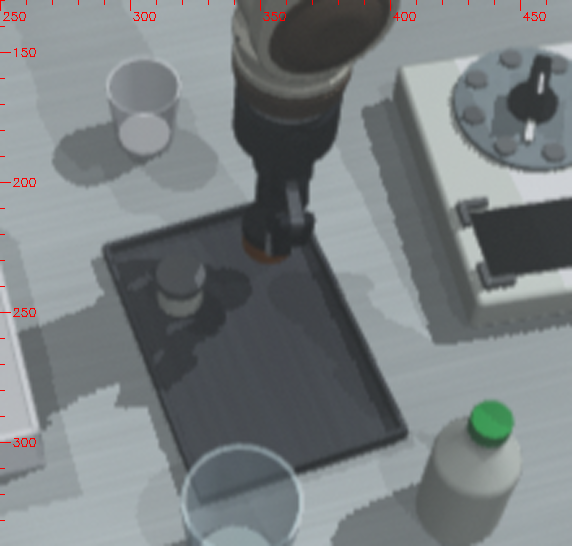

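The jar is held upright over the tray at px (350,225). Lowering to TCP ~26.

```bash
python3 -m creep '[34,0,2,30,0,34,0,0,12,0,34,0,0,0,0,34,0,0,2,0,34,0,0,0,0]'
python3 -m creep '[60,0,0,0,0,60,0,0,0,0,60,0,0,0,0]'
python3 -m creep '[60,0,0,-60,0,60,0,0,-60,0,60,0,0,0,0]'
python3 -c "
from h import *
to(485,-217,18,-8)
crop('scene','a6',100,130,470,340,2.1)"
```

```text
time: 11.35
ee_pos: [0.5333, 0.0402, 0.0312]
tcp_rot: [0.0, 0.755, 0.656, 0.0]
ft_force: [-0.1, 0.7, -0.6]
gripper_width: 0.0412
time: 11.72
ee_pos: [0.5328, 0.0403, 0.0304]
tcp_rot: [0.0, 0.755, 0.656, 0.0]
ft_force: [-0.1, 0.7, 0.2]
gripper_width: 0.0599
time: 12.1
ee_pos: [0.535, 0.0404, 0.1556]
tcp_rot: [0.002, 0.755, 0.656, 0.003]
ft_force: [0.5, 0.1, -0.5]
gripper_width: 0.0602
t 12.10 p [535.   40.4 155.6] yaw -8.1 w 60.2 F [ 0.5  0.1 -0.5] j6 1.79
 shift now-axes [-262.1  -14.4  137.1] tilt [0.008 0.001]
 roll -0.001 then shift [-262.1  -14.8  137.1]
```

View pics/a6.png

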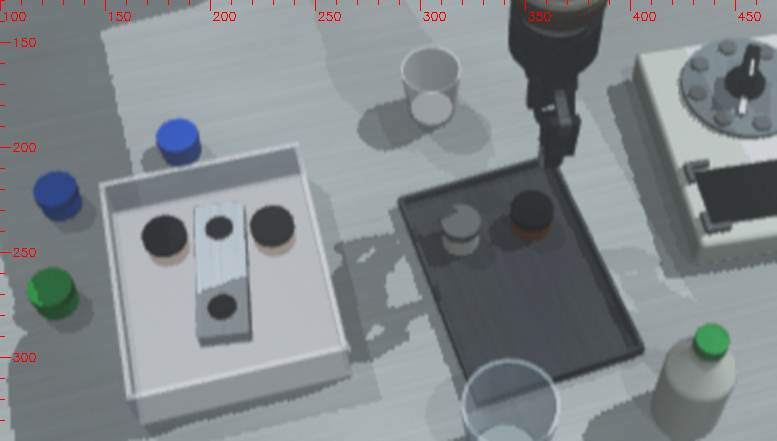

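Jar A is in the tray at px (353,231). The other two are still in place, so jar B is next.

```bash
python3 -m creep '[60,-52,-3,0,0,60,-52,-3,0,0,60,-52,-3,0,0,60,-52,-3,0,0,60,-52,-3,0,0]'
python3 -m creep '[60,0,0,0,0,60,0,0,0,0]'
python3 -c "
from h import *
to(485.5,-217,18,-8)"
```

```text
time: 12.78
ee_pos: [0.4803, -0.2164, 0.1487]
tcp_rot: [-0.001, 0.755, 0.656, -0.0]
ft_force: [0.9, 1.0, 0.3]
gripper_width: 0.0599
time: 13.02
ee_pos: [0.4809, -0.2148, 0.1491]
tcp_rot: [-0.001, 0.755, 0.655, -0.0]
ft_force: [0.2, -0.6, -0.3]
gripper_width: 0.0603
t 13.03 p [ 480.9 -214.8  149.1] yaw -8.1 w 60.3 F [ 0.2 -0.6 -0.3] j6 1.29
 shift now-axes [ -1.7   5.1 131.1] tilt [-0.002  0.001]
 roll -0.002 then shift [ -1.7   5.1 131.1]
```

```bash
python3 -m creep '[60,-2,4,45,0,60,0,0,45,0,60,0,0,36,0,60,0,0,0,0,60,0,0,0,0]'
python3 -m creep '[34,0,0,0,0,34,0,0,0,0,34,0,0,0,0,34,0,0,0,0]'
python3 -m creep '[34,0,0,-60,0,34,0,0,-50,0,34,0,0,-30,0,34,0,0,0,0]'
python3 -c "
from h import *
to(610,-30,150,-8)"
```

```text
time: 13.65
ee_pos: [0.4859, -0.2171, 0.0257]
tcp_rot: [0.001, 0.755, 0.656, 0.0]
ft_force: [1.0, 0.0, 0.9]
gripper_width: 0.0601
time: 14.15
ee_pos: [0.4864, -0.2178, 0.0268]
tcp_rot: [0.001, 0.755, 0.656, 0.001]
ft_force: [-1.3, 2.8, 7.2]
gripper_width: 0.0411
time: 14.65
ee_pos: [0.4865, -0.2182, 0.1681]
tcp_rot: [0.003, 0.755, 0.656, 0.001]
ft_force: [0.2, 0.4, -1.0]
gripper_width: 0.041
t 14.65 p [ 486.5 -218.2  168.1] yaw -8.1 w 41.0 F [ 0.2  0.4 -1. ] j6 1.29
 shift now-axes [203.7  95.7  18.4] tilt [ 0.006 -0.003]
 roll -0.001 then shift [203.6  96.   18.4]
```

```bash
python3 -m creep '[34,51,24,0,0,34,51,24,0,0,34,51,24,0,0,34,51,24,0,0,34,0,0,0,0]'
python3 -m creep '[34,0,0,45,0,34,0,0,45,0,34,0,0,0,0]'
python3 -c "
from h import *
to(612,-30,26,-8)
crop('scene','a7',250,130,470,340,2.6)"
```

```text
time: 15.28
ee_pos: [0.6098, -0.0259, 0.1626]
tcp_rot: [-0.001, 0.754, 0.657, -0.0]
ft_force: [-1.6, 0.0, -1.1]
gripper_width: 0.0412
time: 15.65
ee_pos: [0.6059, -0.0297, 0.0704]
tcp_rot: [-0.002, 0.755, 0.655, -0.003]
ft_force: [-0.5, 0.2, -0.8]
gripper_width: 0.0412
t 15.65 p [605.9 -29.7  70.4] yaw -8.1 w 41.2 F [-0.5  0.2 -0.8] j6 1.66
 shift now-axes [ 0.6  6.4 44.4] tilt [-0.007  0.   ]
 roll -0.002 then shift [ 0.6  6.4 44.4]
```

View pics/a7.png

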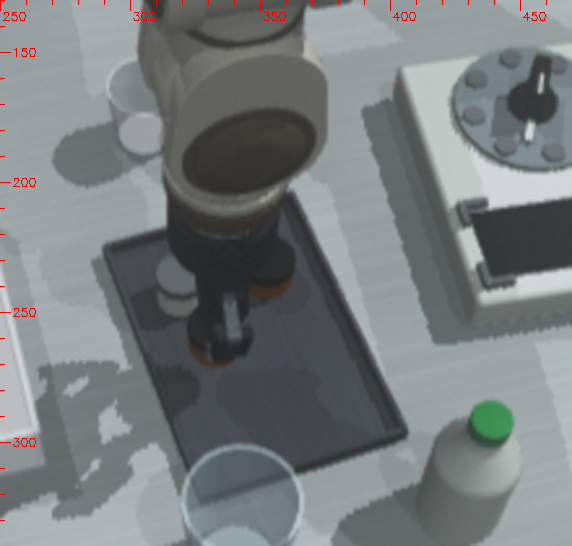

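Jar B is held over free tray floor at px (335,260). The fingers clear the pot at px (317,240).

```bash
python3 -m creep '[34,0,5,30,0,34,0,0,14,0,34,0,0,0,0,34,0,0,2,0,34,0,0,0,0]'
python3 -m creep '[58,0,0,0,0,58,0,0,0,0,58,0,0,0,0]'
python3 -m creep '[58,0,0,-60,0,58,0,0,-60,0,58,0,0,0,0]'
python3 -c "
from h import *
to(469,-321,18,-8)
crop('scene','a8',100,130,470,340,2.1)"
```

```text
time: 16.32
ee_pos: [0.6142, -0.0298, 0.0293]
tcp_rot: [0.0, 0.755, 0.656, 0.0]
ft_force: [-0.3, -0.3, -0.3]
gripper_width: 0.041
time: 16.7
ee_pos: [0.6138, -0.0298, 0.0284]
tcp_rot: [0.0, 0.755, 0.656, 0.0]
ft_force: [0.3, 0.2, 0.5]
gripper_width: 0.0583
time: 17.08
ee_pos: [0.616, -0.0299, 0.1542]
tcp_rot: [0.003, 0.755, 0.656, 0.003]
ft_force: [-0.2, 0.6, -1.0]
gripper_width: 0.0577
t 17.07 p [616.  -29.9 154.2] yaw -8.1 w 57.7 F [-0.2  0.6 -1. ] j6 1.66
 shift now-axes [-308.9 -105.8  135.1] tilt [ 0.009 -0.   ]
 roll -0.001 then shift [-308.8 -106.2  135.1]
```

View pics/a8.png

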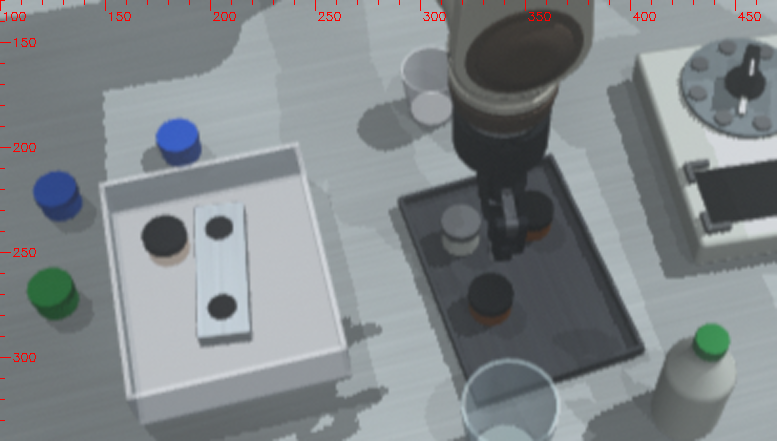

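Jar B is in the tray at px (333,271). Only jar C, unmoved at (178,242), is left in the tub.

```bash
python3 -m creep '[58,-51,-18,0,0,58,-51,-18,0,0,58,-51,-18,0,0,58,-51,-18,0,0,58,-51,-18,0,0]'
python3 -m creep '[58,-52,-16,0,0,58,0,0,0,0,58,0,0,0,0]'
python3 -c "
from h import *
to(468.5,-321,18,-8)"
```

```text
time: 17.75
ee_pos: [0.4874, -0.2707, 0.1469]
tcp_rot: [-0.001, 0.755, 0.656, -0.0]
ft_force: [-0.5, 0.5, 0.5]
gripper_width: 0.058
time: 18.12
ee_pos: [0.4653, -0.3185, 0.1472]
tcp_rot: [-0.001, 0.755, 0.655, -0.0]
ft_force: [0.4, 1.1, -0.3]
gripper_width: 0.058
t 18.12 p [ 465.3 -318.5  147.2] yaw -8.1 w 58.0 F [ 0.4  1.1 -0.3] j6 1.11
 shift now-axes [ -2.1   3.7 129.2] tilt [-0.001  0.001]
 roll -0.002 then shift [ -2.1   3.7 129.2]
```

```bash
python3 -m creep '[58,-2,3,45,0,58,0,0,45,0,58,0,0,36,0,58,0,0,0,0,58,0,0,0,0]'
python3 -m creep '[34,0,0,0,0,34,0,0,0,0,34,0,0,0,0,34,0,0,0,0]'
python3 -m creep '[34,0,0,-60,0,34,0,0,-50,0,34,0,0,-30,0,34,0,0,0,0]'
python3 -c "
from h import *
to(616,40,150,-8)"
```

```text
time: 18.75
ee_pos: [0.4693, -0.3209, 0.0237]
tcp_rot: [0.001, 0.755, 0.656, 0.0]
ft_force: [0.2, -0.1, 0.3]
gripper_width: 0.0583
time: 19.25
ee_pos: [0.4697, -0.3218, 0.0249]
tcp_rot: [0.002, 0.755, 0.656, 0.001]
ft_force: [0.3, 2.0, 5.7]
gripper_width: 0.0417
time: 19.75
ee_pos: [0.4697, -0.3221, 0.1665]
tcp_rot: [0.003, 0.755, 0.656, 0.001]
ft_force: [0.0, 0.1, -1.3]
gripper_width: 0.0415
t 19.75 p [ 469.7 -322.1  166.5] yaw -8.1 w 41.5 F [ 0.   0.1 -1.3] j6 1.11
 shift now-axes [379.1  93.9  15.9] tilt [ 0.006 -0.004]
 roll -0.001 then shift [379.   94.4  15.9]
```

```bash
python3 -m creep '[34,54,13,0,0,34,54,13,0,0,34,54,13,0,0,34,54,13,0,0,34,54,13,0,0]'
python3 -m creep '[34,54,14,0,0,34,54,14,0,0,34,0,0,0,0]'
python3 -m creep '[34,0,0,45,0,34,0,0,45,0,34,0,0,0,0]'
python3 -c "
from h import *
to(616,40,26,-8)
crop('scene','a9',250,130,470,340,2.6)"
```

```text
time: 20.38
ee_pos: [0.5709, -0.0613, 0.1617]
tcp_rot: [-0.0, 0.755, 0.656, -0.0]
ft_force: [0.2, -1.1, -1.1]
gripper_width: 0.0414
time: 20.75
ee_pos: [0.614, 0.0433, 0.1609]
tcp_rot: [-0.001, 0.754, 0.657, -0.0]
ft_force: [0.9, -0.1, -1.1]
gripper_width: 0.0414
time: 21.12
ee_pos: [0.6108, 0.039, 0.0685]
tcp_rot: [-0.002, 0.755, 0.655, -0.003]
ft_force: [0.1, -1.0, 0.2]
gripper_width: 0.0417
t 21.12 p [610.8  39.   68.5] yaw -8.1 w 41.7 F [ 0.1 -1.   0.2] j6 1.78
 shift now-axes [ 1.8  5.3 42.4] tilt [-0.007 -0.001]
 roll -0.002 then shift [ 1.8  5.3 42.4]
```

View pics/a9.png

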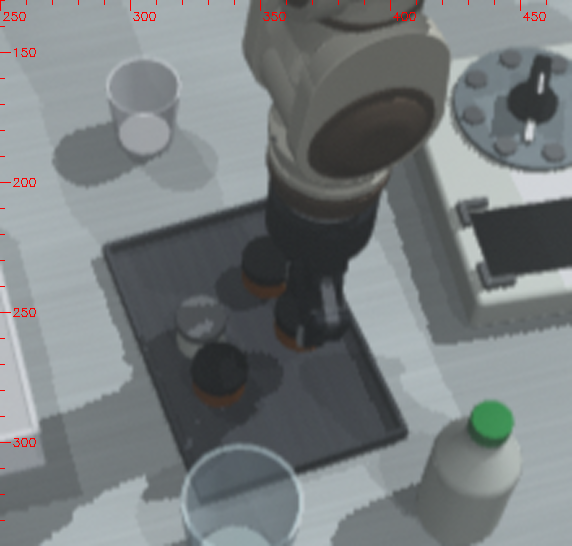

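The pot has been nudged to px (321,255). It is upright and still in the tray. Now I'll set down jar C.

```bash
python3 -m creep '[34,0,5,30,0,34,0,0,14,0,34,0,0,0,0,34,0,0,1,0,34,0,0,0,0]'
python3 -m creep '[58,0,0,0,0,58,0,0,0,0,58,0,0,0,0]'
python3 -m creep '[58,0,0,-60,0,58,0,0,-60,0,58,0,0,0,0]'
python3 -c "
from h import *
to(513,-274,160,-98)"
```

```text
time: 21.8
ee_pos: [0.619, 0.0392, 0.0284]
tcp_rot: [0.0, 0.755, 0.656, 0.001]
ft_force: [-0.4, 0.3, -1.3]
gripper_width: 0.0413
time: 22.18
ee_pos: [0.6186, 0.0392, 0.0274]
tcp_rot: [0.0, 0.755, 0.656, 0.0]
ft_force: [-0.3, -0.0, 0.3]
gripper_width: 0.0578
time: 22.55
ee_pos: [0.6207, 0.0393, 0.1533]
tcp_rot: [0.003, 0.755, 0.656, 0.004]
ft_force: [-0.1, -0.2, -1.2]
gripper_width: 0.0575
t 22.55 p [620.7  39.3 153.3] yaw -8.1 w 57.5 F [-0.1 -0.2 -1.2] j6 1.78
 shift now-axes [-325.4  -62.6   -7.8] tilt [0.009 0.001]
 roll 1.569 then shift [-63.  325.3  -7.8]
```

```bash
python3 -m creep '[70,-54,-10,-5,0,70,-54,-10,-5,0,70,-54,-10,0,0,70,-54,-10,0,0,70,-54,-10,0,0]'
python3 -m creep '[70,-54,-10,0,0,70,0,0,0,0.18,70,0,0,0,0.18,70,0,0,0,0.18,70,0,0,0,0.18]'
python3 -m creep '[70,0,0,0,0.18,70,0,0,0,0.18,70,0,0,0,0.18,70,0,0,0,0.16,70,0,0,0,0.14]'
python3 -c "
from h import *
to(513,-274,18,-98)
im=get_image('scene');crop('scene','b1',100,130,300,340,2.8,im);cv2.imwrite('pics/b1f.png',im)"
```

```text
time: 23.18
ee_pos: [0.5301, -0.2226, 0.1567]
tcp_rot: [-0.0, 0.755, 0.656, -0.0]
ft_force: [0.1, 0.4, 0.1]
gripper_width: 0.07
time: 23.8
ee_pos: [0.5133, -0.2731, 0.1566]
tcp_rot: [-0.0, 0.939, 0.345, -0.0]
ft_force: [0.2, -0.6, 0.2]
gripper_width: 0.07
time: 24.42
ee_pos: [0.5134, -0.273, 0.1566]
tcp_rot: [-0.0, 0.998, -0.068, -0.0]
ft_force: [-0.4, -0.7, -0.8]
gripper_width: 0.0696
t 24.43 p [ 513.4 -273.   156.6] yaw -97.7 w 69.6 F [-0.4 -0.7 -0.8] j6 2.79
 shift now-axes [-1.000e-01  1.000e+00  1.386e+02] tilt [-0.001  0.   ]
 roll 0.004 then shift [-1.000e-01  1.000e+00  1.386e+02]
```

View pics/b1f.png

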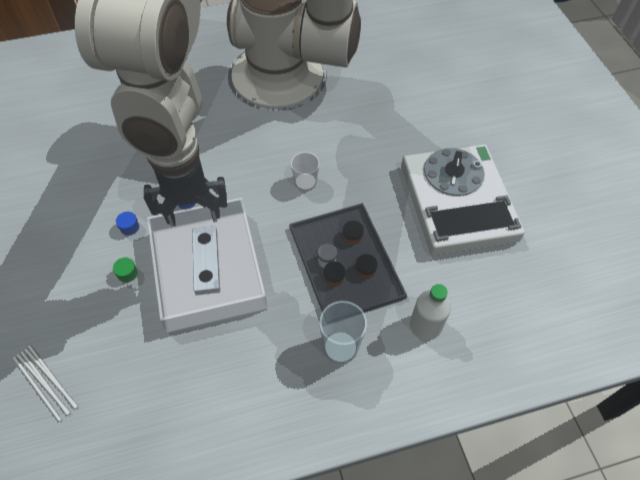

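View pics/b1.png

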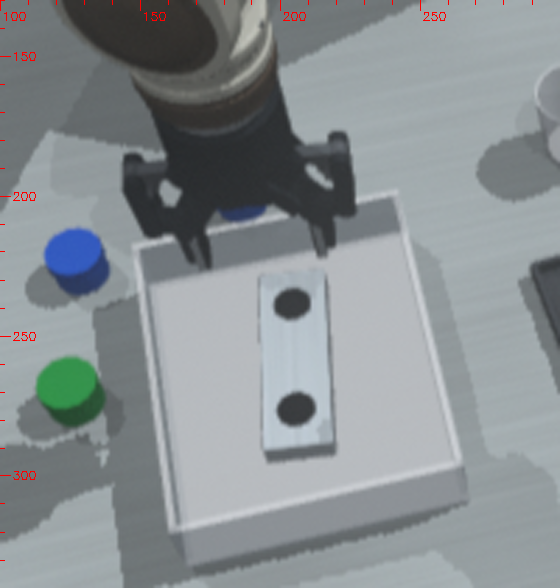

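The tub now holds only the block, with its windows at scene px (203,238) and (205,276). All four containers are in the tray. I'll refine the block pose and then descend.

```bash
python3 -c "
from h import *
P=[w('scene',100+a/2.8,130+b/2.8,.027)*1000 for a,b in ((258,278),(325,268),(335,441),(264,450),(292,304),(296,409))]
print(np.round(P,1)); c=np.mean(P[:4],0);print(c,(P[4]+P[5])/2)
for i,j in((0,3),(1,2),(4,5)):
  d=P[j]-P[i];print(np.linalg.norm(d),np.degrees(np.arctan2(d[1],d[0])))
to(c[0]-1,c[1],12,-98)"
```

```text
[[ 438.1 -289.2   27. ]
 [ 442.7 -238.8   27. ]
 [ 589.6 -258.5   27. ]
 [ 583.2 -308.1   27. ]
 [ 467.9 -268.4   27. ]
 [ 556.8 -280.7   27. ]]
[ 513.42323319 -273.64380152   27.        ] [ 512.33010508 -274.54518888   27.        ]
146.34627642513365 -7.4474989821257935
148.23579428199997 -7.6186269163559555
89.69992011511424 -7.907692983790059
t 24.48 p [ 513.4 -273.   156.6] yaw -98.1 w 70.0 F [-0.4 -0.  -0.3] j6 2.79
 shift now-axes [ -0.7   0.8 144.6] tilt [-0.001  0.   ]
 roll -0.002 then shift [ -0.7   0.8 144.6]
```

```bash
python3 -m creep '[70,0,1,45,0,70,0,0,45,0,70,0,0,40,0,70,0,0,11,0,70,0,0,0,0]'
python3 -m creep '[40,0,0,0,0,40,0,0,0,0,40,0,0,0,0,40,0,0,0,0,40,0,0,0,0]'
python3 -m creep '[40,0,0,-40,0,40,0,0,-40,0,40,0,0,-40,0,40,0,0,-40,0,40,0,0,0,0]'
python3 -c "
from h import *
to(581,284,180,-5)
crop('scene','b2',100,90,300,300,2.8)"
```

```text
time: 25.1
ee_pos: [0.5133, -0.2741, 0.0164]
tcp_rot: [-0.0, 0.998, -0.065, -0.0]
ft_force: [-0.1, -0.9, 0.7]
gripper_width: 0.07
time: 25.72
ee_pos: [0.5146, -0.2748, 0.0188]
tcp_rot: [0.001, 0.998, -0.065, 0.002]
ft_force: [-1.7, -0.1, 6.3]
gripper_width: 0.0478
time: 26.35
ee_pos: [0.5148, -0.2749, 0.1803]
tcp_rot: [0.001, 0.998, -0.065, 0.003]
ft_force: [0.7, -0.3, -3.9]
gripper_width: 0.0477
t 26.35 p [ 514.8 -274.9  180.3] yaw -97.4 w 47.7 F [ 0.7 -0.3 -3.9] j6 2.78
 shift now-axes [  -6.8 -562.7   -1. ] tilt [ 0.006 -0.003]
 roll -1.614 then shift [562.5  17.3  -1. ]
```

View pics/b2.png

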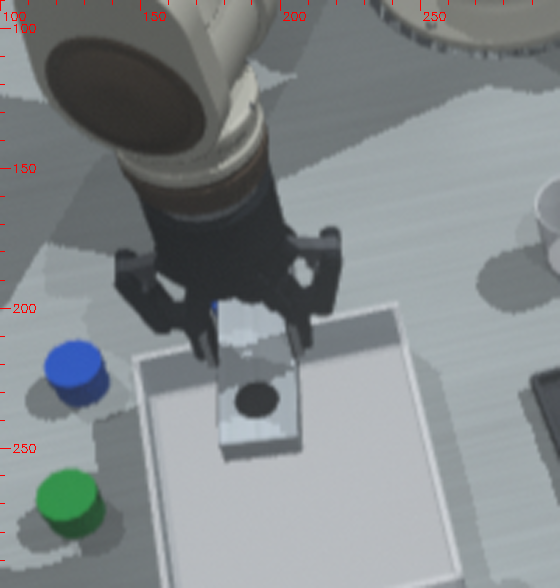

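The block is held level and out of the tub, with one window at px (192,233). I'll roll in place and then carry it.

```bash
python3 -m creep '[40,0,0,0,-0.16,40,0,0,0,-0.16,40,0,0,0,-0.16,40,0,0,0,-0.16,40,0,0,0,-0.16]'
python3 -m creep '[40,0,0,0,-0.16,40,0,0,0,-0.16,40,0,0,0,-0.16,40,0,0,0,-0.16,40,0,0,0,-0.16]'
python3 -c "
from h import *
to(581,284,180,-5.5)"
```

```text
time: 27.02
ee_pos: [0.5128, -0.2738, 0.174]
tcp_rot: [-0.001, 0.944, 0.331, -0.001]
ft_force: [-0.4, -0.2, -3.6]
gripper_width: 0.0476
time: 27.65
ee_pos: [0.5128, -0.2738, 0.174]
tcp_rot: [-0.001, 0.74, 0.672, -0.001]
ft_force: [-0.8, 0.6, -4.1]
gripper_width: 0.0476
t 27.65 p [ 512.8 -273.8  174. ] yaw -5.5 w 47.6 F [-0.8  0.6 -4.1] j6 1.18
 shift now-axes [561.8  14.6  -5.4] tilt [-0.003  0.001]
 roll 0.000 then shift [561.8  14.4  -5.4]
```

```bash
python3 -m creep '[40,35,1,0,0,40,45,1,0,0,40,45,1,0,0,40,45,1,0,0,40,45,1,0,0]'
python3 -m creep '[40,45,1,0,0,40,45,1,0,0,40,45,1,0,0,40,45,1,0,0,40,45,1,0,0]'
python3 -m creep '[40,45,1,0,0,40,40,1,0,0,40,20,1,0,0,40,10,0,0,0,40,0,0,0,0]'
python3 -c "
from h import *
to(581,284,110,-5.5)
crop('scene','b3',380,100,550,280,3.2)"
```

```text
time: 28.28
ee_pos: [0.5394, -0.0592, 0.1742]
tcp_rot: [-0.001, 0.742, 0.671, -0.001]
ft_force: [0.3, 0.4, -3.7]
gripper_width: 0.0478
time: 28.9
ee_pos: [0.5671, 0.1639, 0.1741]
tcp_rot: [-0.001, 0.742, 0.671, -0.001]
ft_force: [0.1, -0.4, -3.7]
gripper_width: 0.0477
time: 29.52
ee_pos: [0.5822, 0.2763, 0.1756]
tcp_rot: [-0.0, 0.742, 0.671, -0.001]
ft_force: [-0.5, -1.1, -4.2]
gripper_width: 0.0478
t 29.52 p [582.2 276.3 175.6] yaw -5.8 w 47.8 F [-0.5 -1.1 -4.2] j6 2.12
 shift now-axes [ 7.5 -1.9 65.6] tilt [-0.001 -0.001]
 roll -0.005 then shift [ 7.6 -1.9 65.6]
```

View pics/b3.png

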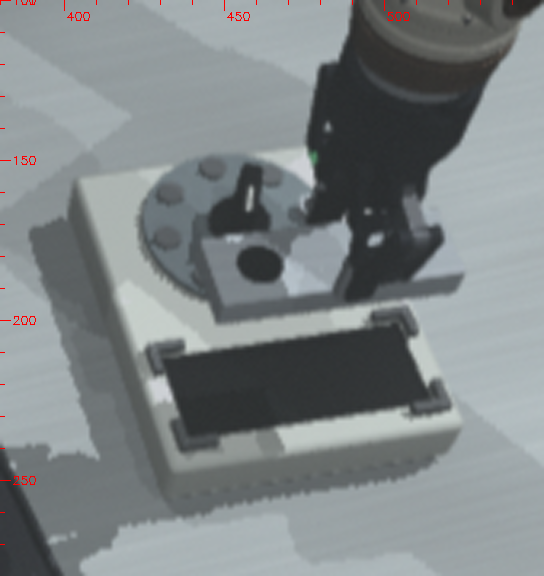

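The block is held level over the meter and roughly parallel to the bay. Shifting a little, then descending.

```bash
python3 -m creep '[40,7,-1,30,0,40,0,0,30,0,40,0,0,25,0,40,0,0,0,0,40,0,0,0,0]'
python3 -c "
from h import *
to(581,284,60,-5.5)
crop('scene','b4',380,100,550,280,3.2)"
```

```text
time: 30.2
ee_pos: [0.5826, 0.2833, 0.0928]
tcp_rot: [0.0, 0.742, 0.67, 0.001]
ft_force: [0.0, 0.5, -3.2]
gripper_width: 0.0475
t 30.20 p [582.6 283.3  92.8] yaw -5.8 w 47.5 F [ 0.   0.5 -3.2] j6 2.13
 shift now-axes [ 0.5 -1.7 32.8] tilt [0.001 0.001]
 roll -0.006 then shift [ 0.5 -1.7 32.8]
```

View pics/b4.png

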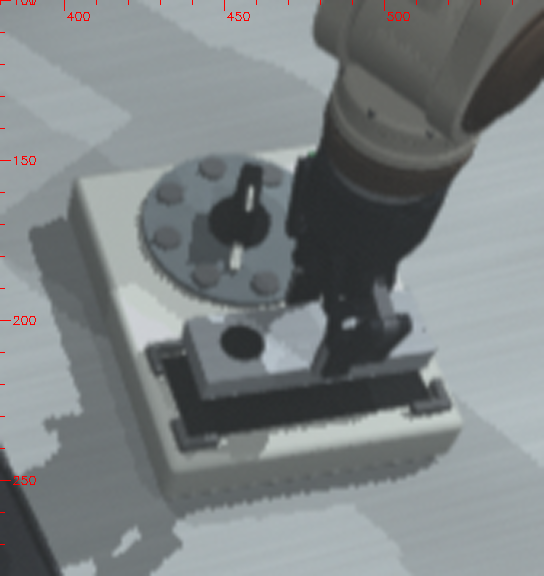

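```bash
python3 -m creep '[40,0,0,15,0,40,0,0,8,0,40,0,0,5,0,40,0,0,0,0,40,0,0,0,0]'
python3 -c "
from h import *
to(581,284,60,-5.5)
for z in (45,67):
  for a,b in((-25,-75),(25,-75),(25,75),(-25,75)):
    r=np.radians(-5.5);print(z,np.round(px('scene',[(581+a*np.cos(r)-b*np.sin(r))/1e3,(284+a*np.sin(r)+b*np.cos(r))/1e3,z/1e3]),1))
crop('scene','b5',400,150,540,270,4.5)
crop('top','b5t',105,185,235,285,4.5)"
```

```text
time: 30.88
ee_pos: [0.5822, 0.2839, 0.0636]
tcp_rot: [0.0, 0.742, 0.671, 0.0]
ft_force: [0.4, -0.1, -3.8]
gripper_width: 0.0477
t 30.88 p [582.2 283.9  63.6] yaw -5.8 w 47.7 F [ 0.4 -0.1 -3.8] j6 2.13
 shift now-axes [-0.  -1.2  3.6] tilt [0. 0.]
 roll -0.005 then shift [-0.  -1.2  3.6]
45 [434.3 213.9]
45 [441.1 233.5]
45 [510. 223.]
45 [501.8 203.9]
67 [436.1 207.9]
67 [443.1 227.7]
67 [513.1 217.2]
67 [504.7 197.8]
```

View pics/b5.png

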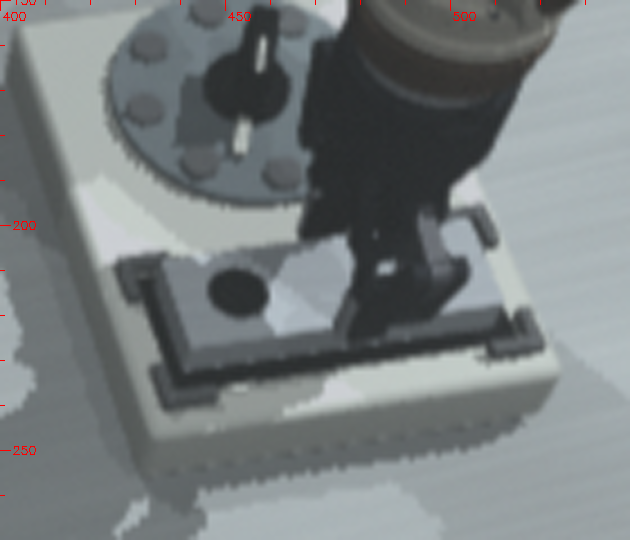

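View pics/b5t.png

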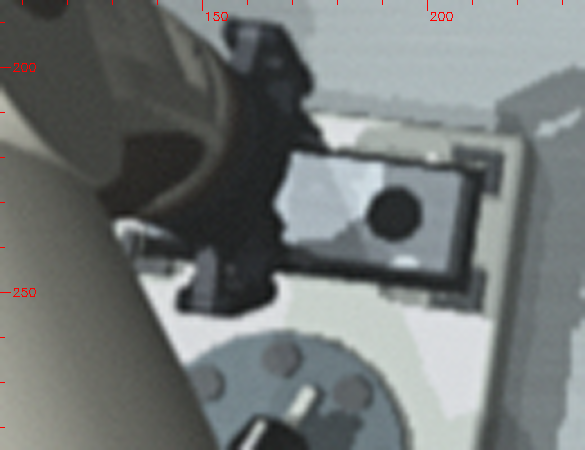

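The block sits between the four corner stops in both views, hovering a few mm above the floor. Lowering it to contact.

```bash
python3 -m creep '[40,0,0,3,0,40,0,0,0,0]'
python3 -m creep '[40,0,0,2,0,40,0,0,0,0]'
```

```text
time: 31.22
ee_pos: [0.5819, 0.2837, 0.06]
tcp_rot: [-0.0, 0.742, 0.671, -0.0]
ft_force: [-0.1, -0.7, -4.3]
gripper_width: 0.0477
time: 31.48
ee_pos: [0.5821, 0.2838, 0.0588]
tcp_rot: [0.0, 0.742, 0.671, 0.0]
ft_force: [-2.0, -0.3, 0.4]
gripper_width: 0.0479
```

```bash
python3 -m creep '[66,0,0,0,0,66,0,0,0,0,66,0,0,0,0]'
python3 -m creep '[66,0,0,-40,0,66,0,0,-50,0,66,0,0,-50,0,66,0,0,0,0]'
python3 -c "
from h import *
to(455,294,160,62)
crop('scene','b6',400,140,540,260,4.5)"
```

```text
time: 31.85
ee_pos: [0.5822, 0.2838, 0.0584]
tcp_rot: [0.0, 0.742, 0.671, 0.0]
ft_force: [-0.6, 1.1, 0.2]
gripper_width: 0.0658
time: 32.35
ee_pos: [0.5835, 0.2845, 0.2033]
tcp_rot: [0.001, 0.742, 0.671, 0.004]
ft_force: [0.3, 0.3, -1.1]
gripper_width: 0.0659
t 32.35 p [583.5 284.5 203.3] yaw -5.8 w 65.9 F [ 0.3  0.3 -1.1] j6 2.13
 shift now-axes [  -3.7 -129.1   42.5] tilt [0.007 0.003]
 roll -1.183 then shift [118.1 -52.2  42.5]
```

View pics/b6.png

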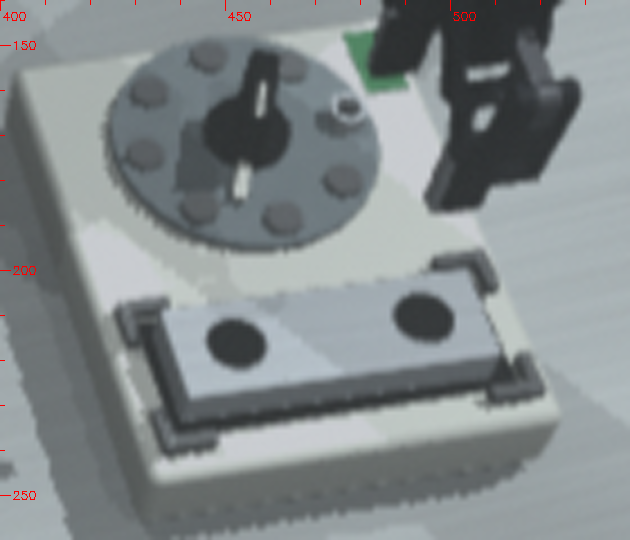

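The block lies flat between the four stops, and the gripper is clear. Now I'll measure the dial more finely.

```bash
python3 -c "
from h import *
M=lambda a,b:('top',105+a/4.2,195+b/4.2)
N=lambda a,b:('scene',390+a/4.5,130+b/4.5)
B=lambda a,b:('scene',400+a/4.5,140+b/4.5)
for P,win in (([M(*a) for a in [(263,292),(330,324),(351,396),(314,464),(241,490),(175,456),(190,316)]],M(149,382)),
 ([N(*a) for a in [(327,262),(245,251),(190,198),(194,135),(254,101),(336,112),(388,225)]],N(393,153)),
 ([B(*a) for a in [(282,217),(200,206),(145,154),(149,91),(208,55),(293,66),(344,180)]],B(348,107))):
  p=np.array([w(*a,.054)*1000 for a in P]+[w(*win,.06)*1000])[:,:2]
  pl=p
  A=np.c_[2*pl,np.ones(len(pl))]; s=np.linalg.lstsq(A,(pl**2).sum(1),rcond=None)[0]; c=s[:2]; r=np.sqrt(s[2]+c@c)
  d=pl-c; an=np.degrees(np.arctan2(d[:,1],d[:,0])); print('c',c.round(1),'r',r.round(1),an.round(1),'mod45',(an%45).round(1),np.mean(an%45))
"

```

```text
c [454.  293.6] r 52.1 [  -2.5  -47.6  -92.5 -137.5  177.4  132.9   42.9   87. ] mod45 [42.5 42.4 42.5 42.5 42.4 42.9 42.9 42. ] 42.53518650515434
c [456.3 295.1] r 51.9 [  -3.1  -47.6  -92.7 -138.   177.6  131.    41.9   87.6] mod45 [41.9 42.4 42.3 42.  42.6 41.  41.9 42.6] 42.07449860666017
c [456.  295.4] r 52.2 [  -3.5  -47.7  -91.8 -136.9  178.2  130.5   41.7   88. ] mod45 [41.5 42.3 43.2 43.1 43.2 40.5 41.7 43. ] 42.31167096204959
```

```bash
python3 -m creep '[36,0,0,0,-0.17,36,0,0,0,-0.17,36,0,0,0,-0.17,36,0,0,0,-0.17,36,0,0,0,-0.17]' >/dev/null
python3 -m creep '[36,0,0,0,-0.17,36,0,0,0,-0.16,36,0,0,0,0,36,40,-18,0,0,36,40,-17,0,0]'
python3 -m creep '[36,38,-17,0,0,36,0,0,0,0,36,0,0,0,0]'
python3 -c "
from h import *
to(456,295,66,62)
crop('scene','c1',400,60,540,220,3.6)"
```

```text
time: 33.65
ee_pos: [0.4939, 0.2904, 0.1969]
tcp_rot: [-0.001, 0.246, 0.969, -0.001]
ft_force: [-0.0, -0.5, 0.4]
gripper_width: 0.0361
time: 34.02
ee_pos: [0.4537, 0.2937, 0.198]
tcp_rot: [0.0, 0.244, 0.97, 0.0]
ft_force: [0.5, -0.7, -0.3]
gripper_width: 0.0358
t 34.02 p [453.7 293.7 198. ] yaw 61.7 w 35.8 F [ 0.5 -0.7 -0.3] j6 1.07
 shift now-axes [ -1.3   2.2 132. ] tilt [ 0. -0.]
 roll -0.005 then shift [ -1.3   2.2 132. ]
```

View pics/c1.png

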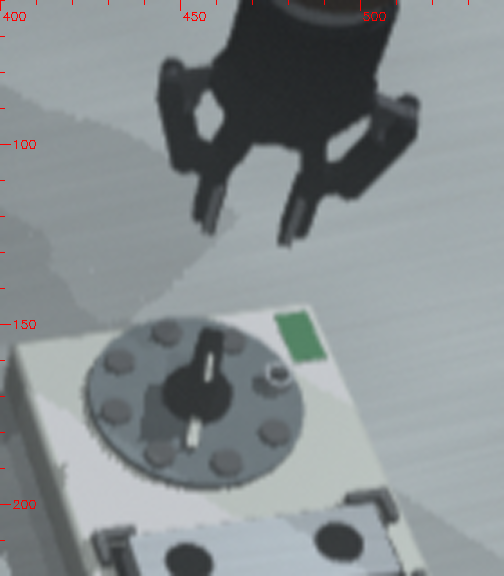

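The knob is unchanged, with its nose at px (453,181) and the window at (477,164). The open fingers are lined up with the bar's flanks. Descending.

```bash
python3 -m creep '[36,-1,2,40,0,36,0,0,40,0,36,0,0,30,0,36,0,0,0,0,36,0,0,0,0]'
python3 -c "
from h import *
to(456,295,66,62)
crop('scene','c2',400,100,540,220,4.5)"
```

```text
time: 34.7
ee_pos: [0.4562, 0.2951, 0.0894]
tcp_rot: [0.0, 0.244, 0.97, 0.0]
ft_force: [-0.3, -0.7, 1.2]
gripper_width: 0.036
t 34.70 p [456.2 295.1  89.4] yaw 61.8 w 36.0 F [-0.3 -0.7  1.2] j6 1.07
 shift now-axes [ 0.1 -0.2 23.4] tilt [0.001 0.   ]
 roll -0.004 then shift [ 0.1 -0.2 23.4]
```

View pics/c2.png

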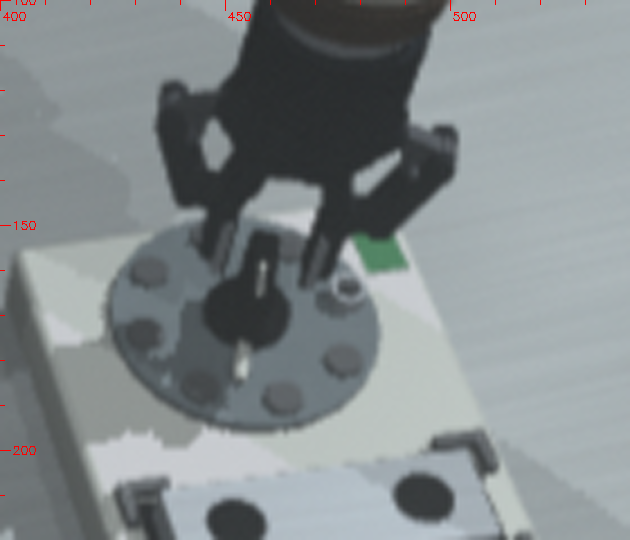

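```bash
python3 -m creep '[36,0,0,14,0,36,0,0,9,0,36,0,0,0,0]'
python3 -m creep '[8,0,0,0,0,8,0,0,0,0,8,0,0,0,0,8,0,0,0,0,8,0,0,0,0]'
python3 -c "
from h import *
to(456,295,66,177.4)"
```

```text
time: 35.12
ee_pos: [0.4548, 0.2946, 0.0643]
tcp_rot: [-0.001, 0.243, 0.97, -0.001]
ft_force: [0.4, -1.2, -0.7]
gripper_width: 0.0358
time: 35.75
ee_pos: [0.4555, 0.2953, 0.0657]
tcp_rot: [0.0, 0.243, 0.97, 0.001]
ft_force: [-0.3, 3.7, 2.8]
gripper_width: 0.0128
t 35.75 p [455.5 295.3  65.7] yaw 61.8 w 12.8 F [-0.3  3.7  2.8] j6 1.07
 shift now-axes [-0.5 -0.1 -0.3] tilt [0.001 0.001]
 roll -2.017 then shift [ 0.3 -0.5 -0.3]
```

```bash
python3 -m creep '[8,0,0,0,-0.15,8,0,0,0,-0.15,8,0,0,0,-0.15,8,0,0,0,-0.15,8,0,0,0,-0.15]'
python3 -m creep '[8,0,0,0,-0.15,8,0,0,0,-0.15,8,0,0,0,-0.15,8,0,0,0,-0.15,8,0,0,0,-0.15]'
python3 -m creep '[8,0,0,0,-0.15,8,0,0,0,-0.15,8,0,0,0,-0.15,8,0,0,0,0,8,0,0,0,0]'
python3 -c "
from h import *
to(456,295,66,177.4)"
```

```text
time: 36.38
ee_pos: [0.4557, 0.296, 0.0657]
tcp_rot: [0.001, -0.131, 0.991, 0.001]
ft_force: [1.2, 8.6, 2.2]
gripper_width: 0.0125
time: 37.0
ee_pos: [0.4554, 0.2966, 0.0657]
tcp_rot: [0.001, -0.486, 0.874, 0.001]
ft_force: [-1.3, 10.9, 0.2]
gripper_width: 0.013
time: 37.62
ee_pos: [0.4549, 0.2967, 0.0657]
tcp_rot: [0.001, -0.667, 0.745, 0.002]
ft_force: [-3.3, 11.3, 2.0]
gripper_width: 0.013
t 37.62 p [454.9 296.7  65.7] yaw 173.6 w 13.0 F [-3.3 11.3  2. ] j6 -0.88
 shift now-axes [ 1.6 -1.2 -0.3] tilt [-0.     0.004]
 roll -0.066 then shift [ 1.7 -1.1 -0.3]
```

```bash
python3 -m creep '[8,0,0,0,-0.066,8,0,0,0,0,8,0,0,0,0]'
python3 -c "
from h import *
to(455,296,66,177.4)
crop('scene','c3',400,100,540,220,4.5)"
```

```text
time: 38.0
ee_pos: [0.4549, 0.2967, 0.0658]
tcp_rot: [0.001, -0.691, 0.723, 0.002]
ft_force: [-3.3, 11.8, 3.2]
gripper_width: 0.0131
t 38.00 p [454.9 296.7  65.8] yaw 177.4 w 13.1 F [-3.3 11.8  3.2] j6 -0.95
 shift now-axes [ 0.7 -0.1 -0.3] tilt [-0.001  0.004]
 roll 0.000 then shift [ 0.7 -0.1 -0.3]
```

View pics/c3.png

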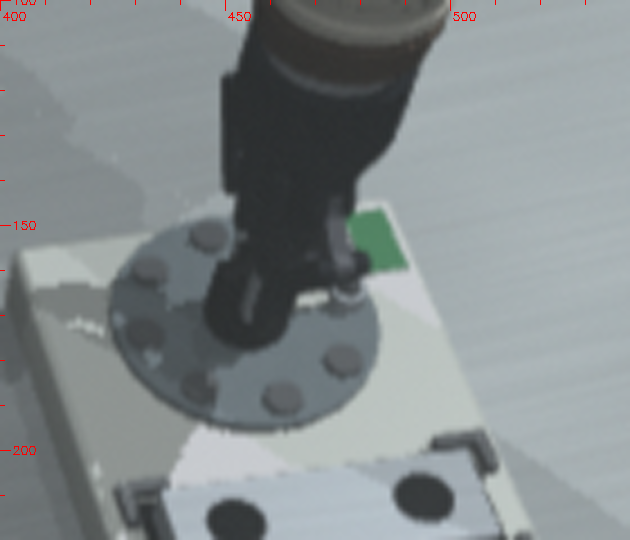

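```bash
python3 -m creep '[34,0,0,0,0,34,0,0,0,0,34,0,0,0,0]'
python3 -m creep '[34,0,0,-40,0,34,0,0,-50,0,34,0,0,-50,0,34,0,0,0,0]'
python3 -m creep '[34,0,-40,0,0,34,0,-50,0,0,34,0,-50,0,0,34,0,0,0,0]'
python3 -c "
from h import *
to(455,296,66,177.4)
a=get_image('scene');b=get_image('top');cv2.imwrite('pics/d0.png',a)
crop('scene','d1',400,130,540,260,4.5,a)
crop('top','d2',105,195,235,335,4.2,b)"
```

```text
time: 38.42
ee_pos: [0.4552, 0.2946, 0.0651]
tcp_rot: [-0.0, -0.69, 0.723, -0.0]
ft_force: [-0.5, 0.4, 0.7]
gripper_width: 0.0342
time: 38.92
ee_pos: [0.4566, 0.2955, 0.2095]
tcp_rot: [0.003, -0.69, 0.723, -0.001]
ft_force: [0.3, -0.2, -0.5]
gripper_width: 0.0341
time: 39.42
ee_pos: [0.5973, 0.2874, 0.2009]
tcp_rot: [-0.002, -0.69, 0.724, 0.001]
ft_force: [0.1, 1.1, -1.1]
gripper_width: 0.034
t 39.42 p [597.3 287.4 200.9] yaw 177.2 w 34.0 F [ 0.1  1.1 -1.1] j6 -1.07
 shift now-axes [ -2.1 142.  135.5] tilt [-0.004 -0.003]
 roll -0.003 then shift [ -2.6 142.  135.5]
```

View pics/d0.png

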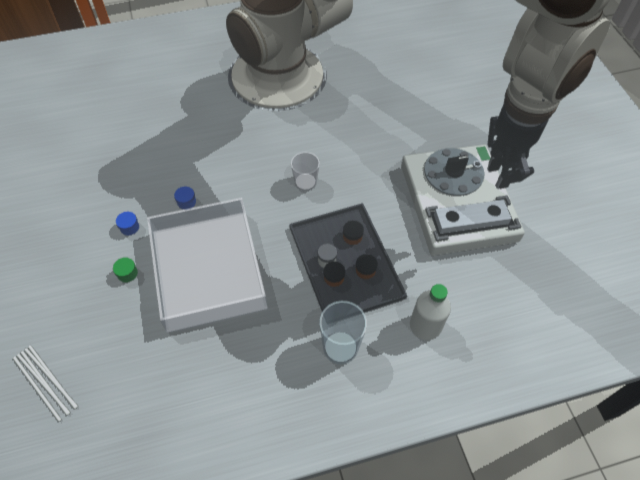

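View pics/d1.png

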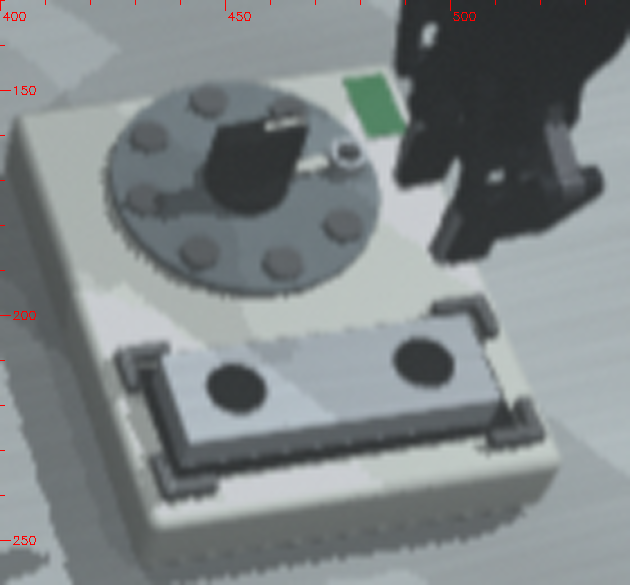

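View pics/d2.png

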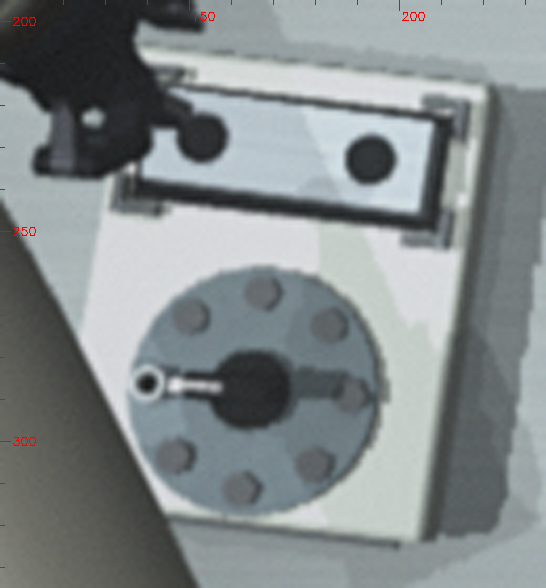

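```bash
python3 -c "
from h import *
B=lambda a,b:('scene',400+a/4.5,130+b/4.5)
M=lambda a,b:('top',105+a/4.2,195+b/4.2)
def an(p,q): d=q-p; return np.degrees(np.arctan2(d[1],d[0])).round(1)
print('line',an(w(*B(267,128),.093),w(*B(298,121),.093)), an(w(*M(222,387),.093),w(*M(178,384),.093)))
for z in(.056,.06): print('nose',an(np.array([.4562,.2952]),w(*B(326,159),z)[:2]),an(np.array([.454,.2937]),w(*M(175,384),z)[:2]))
print('win',an(np.array([.4562,.2952]),w(*B(347,153),.06)[:2]),an(np.array([.454,.2937]),w(*M(148,382),.06)[:2]))
"
```

```text
line 90.2 87.3
nose 89.9 87.0
nose 86.0 87.0
win 87.7 87.0
```

The pointer reads 86–90° and the window 87–88°. In the top view both are at 87°. The gripper is clear, so I'm handing in.

```bash
python3 -c "
from bench import *
print(hand_in())"
```

```text
the job is handed in; nothing more can be done
None
```

The job is done and handed in at about 39 s, well inside the 210 s limit; the hand-in gives no verdict.

- **Pots and jars:** the tub held one pot and three amber jars, and I moved all four into the steel tray. The pot shifted a few centimetres within the tray later on. In the last picture it still stands upright there and the tub is empty.
- **Block:** it lies flat in the bay between the four corner stops and is released. Both cameras show it inside the stops.
- **Selector:** only after the block was placed, I turned it about 115° counter-clockwise, the shorter way. The top camera puts both pointer and window at 87°. The scene camera gives 86–90° for the pointer and 88° for the window, so the two cameras disagree slightly.
- **Side force while turning:** there was about 12 N sideways on the gripper, which disappeared when I let go.
- **Bystanders:** I did not go near the bottle, glass jar, beaker or the blue and green look-alikes, and they look unmoved. The gripper ended up clear of everything.

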